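# Unlock and open the vial transport case

### The job

Open the white vial case: pull up the spring plunger on its lid lock, twist it clockwise and let it down into its rest notch so that it stays retracted by itself, feeling for the notch and not forcing the lock against its stops. Then slide the lid fully open by its handle, leaving the plunger parked in the notch, and leave the other things on the desk where they are.

Things in the scene. Friction and masses are not known exactly. Their poses are not given: they have to be found in the camera images.
- knob_grip (a point): Centre of the plunger's grip bar, a black upright bar 44 mm long (its own x), 12 mm thick (its own y), 28 mm tall (14 above and below this point); z up. Pinch it across its thickness from above. The lock ring's teeth below it end 24 mm under this point while the plunger is down. At the start it is down and the bar lies along the case's x (within 2 degrees).
- plunger: Sprung plunger: stem, cross key, bolt and grip bar. Origin on its axis, at the lockbase origin when down; rises with the pull, does not turn with the bar. The spring holds it down with 7 N, 11 N at the end of the pull, a solid stop 15 mm up. Raised over 11 mm the key (23.5 mm out from the axis) clears its slot and can be twisted, clockwise seen from above; the other way is blocked.
- lockbase: Fixed toothed steel lock, 60 mm across, on the steel bridge over the lid near one end of the case. Origin on the plunger's axis on the bridge's top face, 120 mm above the table; z up, x and y as the case. Plunger down: grip bar centre 50 mm above this origin; in the rest notch: 58 mm. More than 25 N of the plunger on its teeth or stops (0.55 N m of twist at a tooth) damages it.
- ring_rim (a point): On the plunger's axis at the height of the ring's rim. The rest notch, 3 mm deep in the rim, lies 45 to 83 degrees of clockwise twist from the start, differently on every case: feel for it. Right behind it a tall tooth stops the twist (free twist: under 0.1 N m); there the key is over the notch, with 3 degrees of play. Let down it sits 8 mm up; on the rim (11 mm up) it is not parked.
- case: White rectangular transport case for medicine vials, fixed on the table, 180 mm (its x) by 260 mm (its y) and 100 mm high, origin under its centre on the table, z up. A flat aluminium lid slides on its top. The lock sits at local x 0, y -95 mm.
- lid_handle (a point): Centre of pinch of the lid's handle: a black upright bar on the lid, 60 mm long (case x), 12 mm thick (case y), 40 mm tall from the lid's top face (which is 108 mm above the table); this point is 28 mm above the lid and 12 mm below the bar's top, on its centre line. It slides with the lid toward the case's +y; at the start it is at case x 0, y +30 mm.
- lid (a joint): How far the lid is slid open along the case's +y, away from the lock, in m: 0 shut, 0.09 fully open at its stop. It takes about 2 to 3 N to slide. While the plunger is down its bolt blocks the lid.
- vial: Bystander: amber glass bottle with a metal cap, 36 mm across and 70 mm high, beside the case. Origin under its centre, on the table.
- carton: Bystander: cardboard carton 50 x 90 x 45 mm high, beside the case. Origin under its centre, on the table.
- pen: Bystander: black marker pen 12 x 125 x 12 mm lying in front of the case. Origin under its centre, on the table.
- inkpad: Bystander: flat grey ink pad 60 x 90 x 20 mm, lying low by the case's end, under the path of the opening lid (the lid passes 80 mm above it). Origin under its centre, on the table.
- stamp: Bystander: wooden hand stamp, foot 30 x 55 mm, 70 mm high. Origin under its centre, on the table.
- calculator: Bystander: flat grey desk calculator 130 x 85 x 17 mm. Origin under its centre, on the table.
- cup: Bystander: white mug 76 mm across, 85 mm high. Origin under its centre, on the table.

How it is judged:
On the way, in this order (a step that is already met when the one before it is completed fails the run):
1. the plunger rests in its notch by itself, released, with the lid still shut (z of knob_grip in the frame of lockbase between 0.0568 and 0.0595 m and contact force between the fingers and plunger below 0.05 N and value of joint lid below 0.01 m), for 0.3 s.
2. the lid is slid fully open with the plunger parked (z of knob_grip in the frame of lockbase between 0.0568 and 0.0595 m and value of joint lid above 0.084 m), for 0.2 s.
At the end, for the whole second after the job is handed in: The plunger sits released in its rest notch (grip bar centre 56.8 to 59.5 mm above the lockbase origin; the notch holds it at 58), and the lid is open by more than 84 of its 90 mm and at rest (all of step 2 and velocity of joint lid below 0.01 m/s); the robot touches nothing.
It fails at once if the lock is forced: more than 25 N between the plunger and the lock's ring or stops (contact force between plunger and lockbase above 25 N).
It fails at once if a bystander is moved by more than 30 mm (distance of any of vial, carton, pen, inkpad, stamp, calculator, cup from where it was at the start of the episode above 0.03 m).
It also fails if it takes over 64 s, if anything falls off the work surface, if the arm or the gripper's body presses on something with over 40 N, if the wrist force passes 120 N, or if a joint passes its speed limit or range.

### The arm

A 7-joint arm with a two-finger parallel gripper is mounted at the origin on the work surface. World frame = base frame: x ahead of the robot, y to its left, z up, the work surface at z = 0. Lengths are in m, angles in rad, forces in N, time in s.
With the tool pointing down it reaches from about 0.425 to 0.875 m from the base axis. Payload 8.4 kg.
Tool frame: the origin (TCP) lies on the centre line of the jaws, within the pads' length; the fingertips stand r.tip_extent ahead of it and the grasp point (between the pads) lies 11 mm behind it (r.tip_extent is the distance from the TCP to the fingertips, in m); z points along the fingers, y is the direction in which the jaws open and shut (so a half turn about z gives the same grasp; the last joint's range is limited). The gripper opens to 85 mm and grips with 20 to 120 N. Pads are 22 mm wide; open, the fingers measure 114 mm over their backs; the gripper's body (76 mm by 85 mm) begins 54 mm behind the grasp point. The pads swing forward as they close: fully open they stand 13 mm farther back than shut.
Start: joints at [-1.437, 0.333, 0.04, 1.465, -0.013, 1.343, -0.059], TCP at [0.15, 0.632, 0.216] pointing down, gripper open.
Joint ranges: [-2.58, 2.58], [-0.38, 2.09], [-1.3, 1.39], [0.25, 2.4], [-1.5, 4.64], [0.08, 2.09], [-2.65, 2.65]. Speed limits (rad/s): [2.22, 2.22, 2.79, 2.79, 3.14, 3.14, 3.14].

### API

Orientations are given as a unit quaternion [x, y, z, w].
In Python, from station import state, grab_frame, camera_params, order, r gives the robot as it stands. The module is installed in compiled form; this text tells all that it offers.
- The arm moves only by the tool drive_tool, never from a script. Its argument "moves" is a list of rows, each an object with "grip": the finger opening in cm, from 0 to 8.54; "delta_pos": the shift along the tool's x, y, z in cm, a list of three; "turn": the turn about the tool's z in degrees. In form: [{"grip": grip, "delta_pos": [x, y, z], "turn": turn}, ...]. A call has 1 to 20 rows; each row is the pose to reach, as a shift and turn from the pose commanded when the call began, along the tool's axes at that moment; what a row does not reach only later rows make up. A row lasts 1/12 s, in which the tool goes at most 41.7 mm and 7.16 degrees, less where a joint would pass 70% of its speed; a pose out of reach is approached as far as the arm can. A call with a gripper value outside its range is refused whole. The fingers move at their own pace and stop on an object; "newtons" is the grip in N (left out, the last holds). Time passes only in rows, so rows that repeat a pose let the fingers close. It gives the time, the measured TCP pose, the force and the opening at its end, in the units of the state.
- state(): the state, without advancing time (a new reading comes with each control period).
- grab_frame(name): name is "scene" or "side" or "wrist"; returns (picture, depth): 384x512x3 uint8, blue, green, red; 384x512 float32, m along the optical axis (not along the pixel's ray), 0 where there is no reading.
- camera_params(name): a dict with "camera_matrix" (3x3 intrinsics, pixels), "R" (3x3) and "t" (3): a world point X has camera coordinates R X + t. Camera axes: x right, y down, z forward; pixel columns grow to the right and rows downward; lengths in m; the calibration is good to about 2 mm. The wrist camera is an equidistant fisheye: a pixel r from the principal point sees the ray r / f radians off the axis. A picture is of the moment at which its call begins: read the wrist's pose just before it. camera_params takes no time and is no camera call; for the wrist camera it gives the pose at the moment of the call.
- order.finish_job(): hands the job in, once; it reports no verdict.
The state is a dict: "time_s": time; "joint_positions": joint angles; "qd": joint speeds; "joint_torque": joint torques, N m; "eef_pos": TCP position; "eef_rot": TCP orientation; "contact_force": force on the tool from outside, world axes, zero at the start; "torque": the same for the moment, N m; "opening": finger opening in m.
Only numpy, scipy, OpenCV 4.12 (cv2) and the standard library are available. Lean on these libraries where they do the work, as an engineer would, in place of code of your own. Each camera call takes 0.05 s, during which the arm holds its last target.

## Working session

There is one attempt and no reset: what is moved stays moved. The work goes in short steps, Python scripts to look and compute and a tool call to move; the robot and the scene stay as the last step left them, time stands still between calls to the robot, and variables do not carry over. Pictures are saved under pics/ and viewed, and the job is handed in when it is done.

Besides the shell and the picture viewer there is one more tool, called in YAML: its name, and indented under it one key for each argument. drive_tool: Moves the arm, as the interface text tells. Its arguments: {"type":"object","properties":{"moves":{"type":"array","items":{"type":"object","properties":{"grip":{"type":"number"},"delta_pos":{"type":"array","items":{"type":"number"}},"turn":{"type":"number"}}}},"newtons":{"type":"number"}},"required":["moves"]}

```bash
mkdir -p pics; ls; python3 - <<'E'
from station import *
import cv2
print(state()); print(r.tip_extent)
for n in ["scene","side","wrist"]:
    p=camera_params(n); print(n,p)
    im,d=grab_frame(n); cv2.imwrite(f"pics/{n}0.png",im)
    import numpy as np; np.save(f"pics/{n}0.npy",d)
E
```

```text
pics
{'time_s': 0.0, 'joint_positions': array([-1.43721437,  0.33395233,  0.03988341,  1.46625762, -0.0133898 ,
        1.34329213, -0.05851434]), 'qd': array([0.00067384, 0.00069692, 0.00056283, 0.00075031, 0.00100625,
       0.00060683, 0.00234585]), 'joint_torque': array([ 1.04652743e-03, -6.58567572e+01,  1.36629045e+00, -4.05564702e+01,
        1.69620558e-02,  1.25793970e-02,  2.09042997e-05]), 'eef_pos': array([0.1498751 , 0.63199994, 0.21540132]), 'eef_rot': array([ 1.16147281e-01,  9.93231662e-01, -8.21104802e-04, -3.25186624e-05]), 'contact_force': array([-0.31701561, -0.31431665,  0.54420655]), 'torque': array([ 0.02564677, -0.02407629,  0.02102429]), 'opening': 0.0853552527906063}
0.008
scene {'camera_matrix': array([[415.22811063,   0.        , 255.09287452],
       [  0.        , 415.22811063, 189.41320167],
       [  0.        ,   0.        ,   1.        ]]), 'R': array([[ 0.15552156,  0.98762445,  0.020273  ],
       [ 0.6334926 , -0.08396733, -0.76917918],
       [-0.7579579 ,  0.13246674, -0.63871151]]), 't': array([-0.13550705, -0.28431947,  1.68776777])}
side {'camera_matrix': array([[389.59044374,   0.        , 247.89861121],
       [  0.        , 389.59044374, 190.42348959],
       [  0.        ,   0.        ,   1.        ]]), 'R': array([[ 0.92759529, -0.37278387, -0.02447788],
       [-0.23123673, -0.52145277, -0.82135047],
       [ 0.29342215,  0.76754101, -0.56989845]]), 't': array([-0.53898656,  0.24698027,  1.04300083])}
wrist {'camera_matrix': array([[297.31863964,   0.        , 257.41059265],
       [  0.        , 297.31863964, 192.76238415],
       [  0.        ,   0.        ,   1.        ]]), 'R': array([[ 0.23042764,  0.97308842, -0.00142659],
       [ 0.93454195, -0.2208908 ,  0.27899569],
       [ 0.27117236, -0.06562153, -0.96029129]]), 't': array([-0.6489834 , -0.03749466,  0.37879937])}
```

View pics/scene0.png

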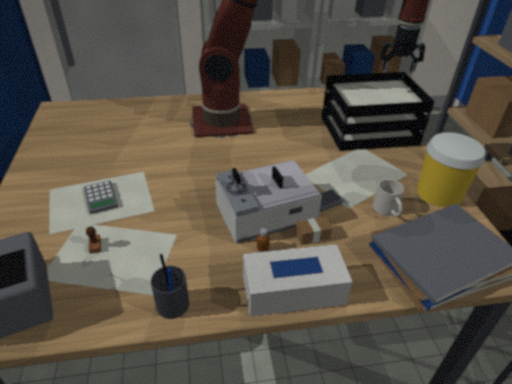

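View pics/side0.png

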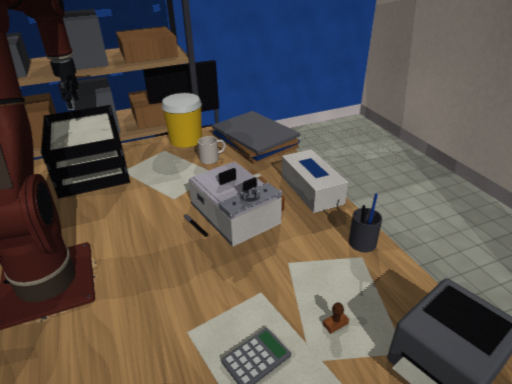

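View pics/wrist0.png

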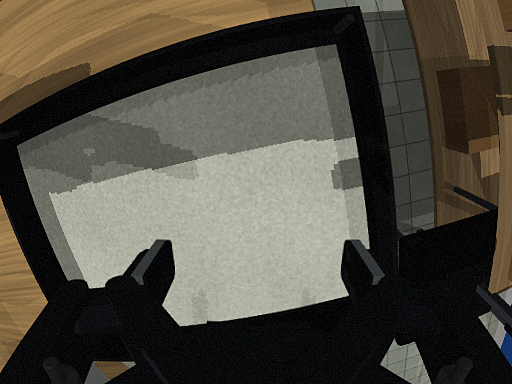

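The scene view shows the case around px (268,198), the lock bar at (237,176) and the handle at (278,176). The side view shows the case around (235,200), the handle at (227,176) and the lock at (250,188). The gripper starts over the paper trays. Next I'll crop and enlarge these.

```bash
python3 - <<'E'
import cv2,numpy as np
a=cv2.imread("pics/scene0.png")[155:245,205:335]; b=cv2.imread("pics/side0.png")[155:245,175:305]
f=lambda i:cv2.resize(i,None,fx=6,fy=6,interpolation=cv2.INTER_CUBIC)
cv2.imwrite("pics/sc.png",f(a)); cv2.imwrite("pics/si.png",f(b))
E
```

```text
(no output)
```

View pics/sc.png

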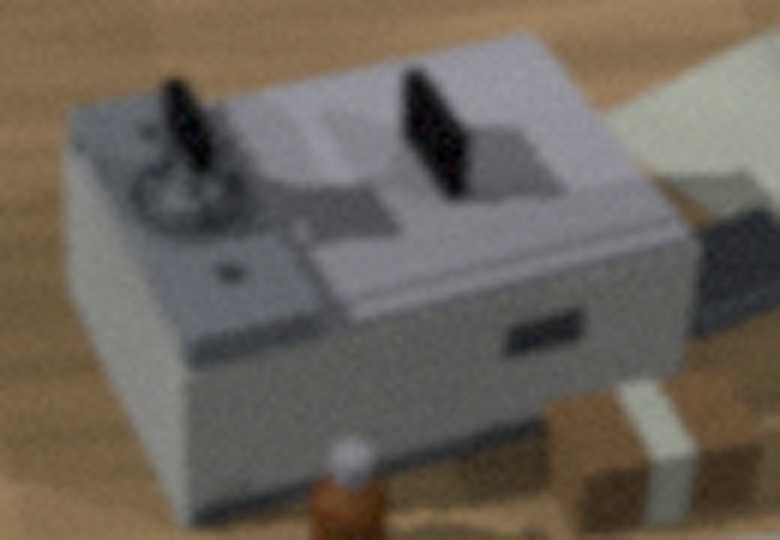

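View pics/si.png

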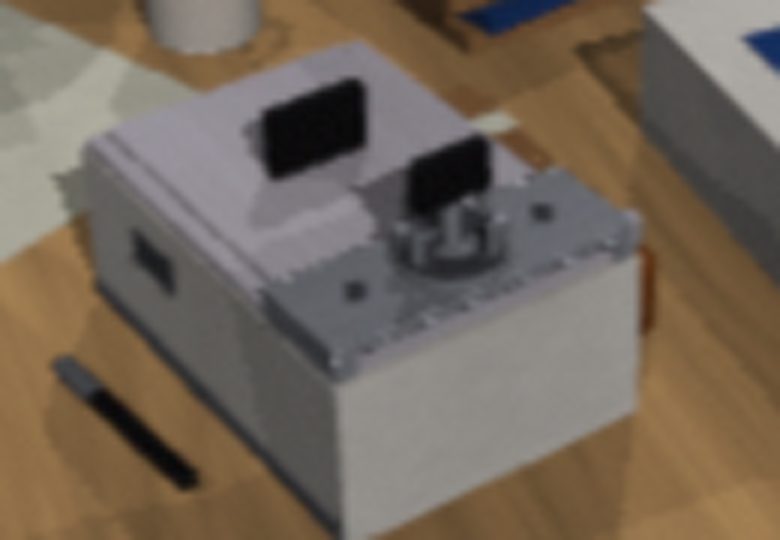

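```bash
cat > h.py <<'E'
import numpy as np, cv2
from station import *
def proj(n,X,p=None):
    p=p or camera_params(n); c=p["R"]@np.asarray(X)+p["t"]; q=p["camera_matrix"]@c; return q[:2]/q[2]
def ray(n,uv,z):
    p=camera_params(n);K=p["camera_matrix"]
    if n=="wrist":
        d=np.array([(uv[0]-K[0,2])/K[0,0],(uv[1]-K[1,2])/K[1,1]]);th=np.hypot(*d);dd=np.r_[d/th*np.sin(th),np.cos(th)] if th>0 else np.array([0,0,1.])
    else: dd=np.linalg.inv(K)@np.r_[uv,1]
    o=-p["R"].T@p["t"];w=p["R"].T@dd
    return o+w*(z-o[2])/w[2]
def tri(u1,u2,n1="scene",n2="side"):
    P=[camera_params(n) for n in (n1,n2)]
    M=[p["camera_matrix"]@np.c_[p["R"],p["t"]] for p in P]
    X=cv2.triangulatePoints(M[0],M[1],np.float64(u1).reshape(2,1),np.float64(u2).reshape(2,1)).ravel();return X[:3]/X[3]
E
python3 - <<'E'
from h import *
c={}
for n,(y0,y1,x0,x1) in dict(scene=(160,195,225,290),side=(160,195,210,262)).items():
    im=cv2.imread(f"pics/{n}0.png"); m=(im.max(2)<42).astype(np.uint8); mm=np.zeros_like(m); mm[y0:y1,x0:x1]=m[y0:y1,x0:x1]
    k,l,s,ce=cv2.connectedComponentsWithStats(mm)
    c[n]=[]
    for i in range(1,k):
        if s[i,4]>20:
            print(n,s[i],ce[i]); c[n].append((ce[i],s[i]))
            q=cv2.minAreaRect(np.argwhere(l==i)[:,::-1].astype(np.float32)); print(q)
K=[sorted(c["scene"],key=lambda a:a[0][0]),sorted(c["side"],key=lambda a:-a[0][0])]
for i in range(2):
    print(["knob","handle"][i],tri(K[0][i][0],K[1][i][0]), [ray(n,K[j][i][0],[.17,.128][i]) for j,n in enumerate(("scene","side"))])
# case top corners in crops /6
for nm,n,uv,z in [("sc0","scene",(205+68/6,155+112/6),.12),("sc1","scene",(205+190/6,155+350/6),.12),("sc2","scene",(205+695/6,155+240/6),.1),("scbot","scene",(205+190/6,155+520/6),0.),
 ("si0","side",(175+345/6,155+372/6),.11),("si1","side",(175+637/6,155+235/6),.11),("sibot","side",(175+345/6,155+540/6),0.),("sibot2","side",(175+637/6,155+410/6),0.)]:
    print(nm,ray(n,uv,z))
E
```

```text
scene [233 169   8  15  69] [236.14492754 176.20289855]
((236.00001525878906, 176.0), (15.205260276794434, 5.366563320159912), 63.43495178222656)
scene [273 168  10  20 110] [277.25454545 177.25454545]
((277.1922912597656, 177.0384521484375), (19.691856384277344, 6.933752059936523), 56.3099365234375)
side [219 169  17  15 187] [227. 176.]
((227.0, 176.0), (10.75174331665039, 18.34120750427246), 71.56504821777344)
side [243 178  14  15 124] [248.96774194 184.38709677]
((249.18002319335938, 184.24000549316406), (9.800000190734863, 16.80000114440918), 53.13010025024414)
knob [ 0.58549421 -0.01024642  0.16211232] [array([ 0.59709803, -0.01228901,  0.17      ]), array([ 0.58113249, -0.01908923,  0.17      ])]
handle [0.55959824 0.11187342 0.12591682] [array([0.56368805, 0.11030456, 0.128     ]), array([0.55850879, 0.11090519, 0.128     ])]
sc0 [ 0.51379608 -0.06087126  0.12      ]
sc1 [ 0.69017253 -0.02269108  0.12      ]
sc2 [0.62522708 0.22584747 0.1       ]
scbot [ 0.67840943 -0.02222274  0.        ]
si0 [ 0.51095346 -0.06730491  0.11      ]
si1 [ 0.68160752 -0.02329944  0.11      ]
sibot [ 0.50822611 -0.05968667  0.        ]
sibot2 [ 0.68269189 -0.02713653  0.        ]
```

```bash
cat >> h.py <<'E'
from scipy.spatial.transform import Rotation as Rn
def delta(tgt,heading=None):
    s=state();R=Rn.from_quat(s["eef_rot"]).as_matrix()
    d=R.T@(np.asarray(tgt)-s["eef_pos"])*100
    h=np.degrees(np.arctan2(R[1,1],R[0,1])); return d.round(2),"jaw heading",round(h,2),"turn",None if heading is None else round((h-heading+90)%180-90,2)
E
python3 - <<'E'
from h import *
p=camera_params("wrist");print("cam",-p["R"].T@p["t"])
print(delta([.60,-.01,.30],102.2))
E
```

```text
cam [0.08187118 0.6481237  0.3734112 ]
(array([-58.61, -52.1 ,  -8.37]), 'jaw heading', np.float64(76.66), 'turn', np.float64(-25.54))
```

drive_tool:
  moves:
    - {"grip": 8.5,"delta_pos": [0,0,-4],"turn": 0}
    - {"grip": 8.5,"delta_pos": [0,0,-8.4],"turn": 0}
    - {"grip": 8.5,"delta_pos": [-3,-2.6,-8.4],"turn": -2}
    - {"grip": 8.5,"delta_pos": [-6,-5.3,-8.4],"turn": -4}
    - {"grip": 8.5,"delta_pos": [-9,-8,-8.4],"turn": -6}
    - {"grip": 8.5,"delta_pos": [-12,-10.7,-8.4],"turn": -8}
    - {"grip": 8.5,"delta_pos": [-15,-13.3,-8.4],"turn": -10}
    - {"grip": 8.5,"delta_pos": [-18,-16,-8.4],"turn": -12}
    - {"grip": 8.5,"delta_pos": [-21,-18.7,-8.4],"turn": -14}
    - {"grip": 8.5,"delta_pos": [-24,-21.3,-8.4],"turn": -16}
    - {"grip": 8.5,"delta_pos": [-27,-24,-8.4],"turn": -18}
    - {"grip": 8.5,"delta_pos": [-30,-26.7,-8.4],"turn": -20}
    - {"grip": 8.5,"delta_pos": [-33,-29.3,-8.4],"turn": -22}
    - {"grip": 8.5,"delta_pos": [-36,-32,-8.4],"turn": -24}
    - {"grip": 8.5,"delta_pos": [-39,-34.7,-8.4],"turn": -25.5}
    - {"grip": 8.5,"delta_pos": [-42,-37.3,-8.4],"turn": -25.5}
    - {"grip": 8.5,"delta_pos": [-45,-40,-8.4],"turn": -25.5}
    - {"grip": 8.5,"delta_pos": [-48,-42.7,-8.4],"turn": -25.5}
    - {"grip": 8.5,"delta_pos": [-51,-45.3,-8.4],"turn": -25.5}
    - {"grip": 8.5,"delta_pos": [-54,-48,-8.4],"turn": -25.5}

```text
time_s: 1.82
eef_pos: [0.5653, 0.0392, 0.3004]
eef_rot: [-0.106, 0.994, 0.0, 0.0]
contact_force: [0.8, 1.3, 0.5]
opening: 0.0853
```

```bash
python3 - <<'E'
from h import *
print(delta([.60,-.01,.30],102.2)); print(state()["time_s"],state()["eef_pos"],state()["joint_positions"])
E
```

```text
(array([-2.35, -5.54,  0.04]), 'jaw heading', np.float64(102.19), 'turn', np.float64(-0.01))
1.8167 [0.56532506 0.03916141 0.30043667] [-0.72146864  0.13784903  0.64912736  1.5664046  -0.08388087  1.46508875
  1.71550362]
```

drive_tool:
  moves:
    - {"grip": 8.5,"delta_pos": [-1.2,-2.8,0],"turn": 0}
    - {"grip": 8.5,"delta_pos": [-2.3,-5.5,0],"turn": 0}
    - {"grip": 8.5,"delta_pos": [-2.3,-5.5,0],"turn": 0}
    - {"grip": 8.5,"delta_pos": [-2.3,-5.5,0],"turn": 0}

```text
time_s: 2.15
eef_pos: [0.5989, -0.0101, 0.2997]
eef_rot: [-0.104, 0.995, -0.001, -0.001]
contact_force: [0.8, 0.9, 0.7]
opening: 0.085
```

```bash
python3 - <<'E'
from h import *
np.save("pics/wp.npy",camera_params("wrist"),allow_pickle=True)
im,d=grab_frame("wrist"); cv2.imwrite("pics/wrist1.png",im);np.save("pics/wrist1.npy",d)
print(state()["eef_pos"])
E
```

```text
[ 0.59855867 -0.00834595  0.29982126]
```

View pics/wrist1.png

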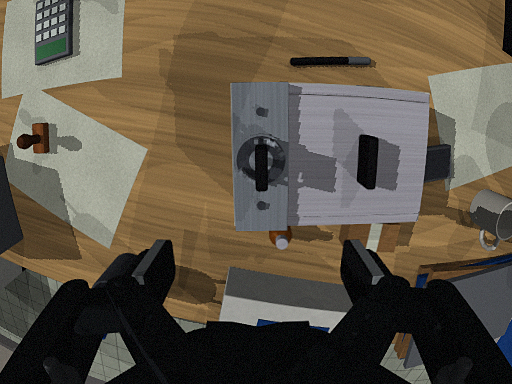

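The wrist view has the case sharp: knob bar top around px (261,167), handle (367,161), lock ring around (261,160). I'll measure these by casting rays.

```bash
python3 - <<'E'
from h import *
im=cv2.imread("pics/wrist1.png")
f=cv2.resize(im[75:240,220:440],None,fx=3.6,fy=3.6,interpolation=cv2.INTER_CUBIC); cv2.imwrite("pics/w1c.png",f)
for nm,(x0,x1,y0,y1),z in [("knob",(250,275,138,198),.184),("handle",(352,385,130,195),.148)]:
    m=np.zeros(im.shape[:2],np.uint8); m[y0:y1,x0:x1]=(im[y0:y1,x0:x1].max(2)<45)
    k,l,s,c=cv2.connectedComponentsWithStats(m); i=1+np.argmax(s[1:,4]); print(nm,s[i],c[i])
    pts=np.argwhere(l==i)[:,::-1]
    W=np.array([ray("wrist",p,z)[:2] for p in pts]); rc=cv2.minAreaRect(W.astype(np.float32)*1000); print(rc)
    print([ (ray("wrist",p,z)*1000).round(1) for p in (pts[pts[:,1].argmin()],pts[pts[:,1].argmax()])])
E
```

```text
knob [250 138  25  54 703] [260.90753912 166.41963016]
((580.6221313476562, -10.409130096435547), (50.056427001953125, 21.972665786743164), 21.157939910888672)
[array([556.2, -16.6, 184. ]), array([605.7,  -5.9, 184. ])]
handle [357 135  22  54 965] [367.25388601 160.76994819]
((557.7761840820312, 106.48741149902344), (59.93088912963867, 23.184520721435547), 12.955296516418457)
[array([531.1,  89.9, 148. ]), array([586.5, 115.1, 148. ])]
```

View pics/w1c.png

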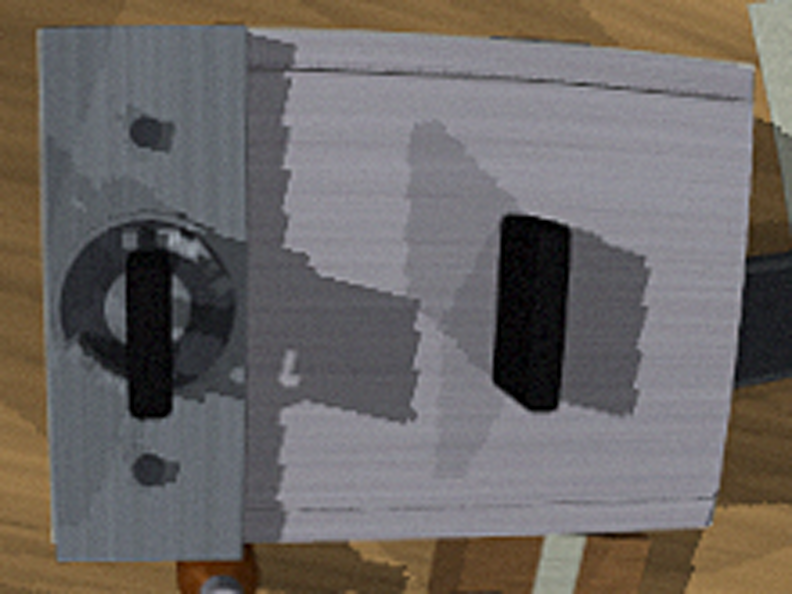

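```bash
python3 - <<'E'
from h import *
g=lambda x,y,z:(ray("wrist",(220+(x+.5)/3.6-.5,75+(y+.5)/3.6-.5),z)*1000)[:2].round(1)
print("knob far edge", g(150,418,.184), g(129,412,.184),g(172,412,.184))
print("screws",g(147,132,.12),g(149,470,.12))
B=[g(38,28,.12),g(246,26,.12),g(244,558,.12),g(57,560,.12)]; print("bridge",B,np.mean(B,0))
print("handle far end L,R", g(530,411,.148),g(557,411,.148),g(571,228,.148))
L=[g(752,64,.108),g(710,526,.108)];print("lid end",L)
E
```

```text
knob far edge [605.   -3.8] [604.6  -9.6] [602.2   1.5]
screws [532.1 -19.8] [640.1   4.3]
bridge [array([506.8, -59.8]), array([492.5,   3.1]), array([664.5,  43.1]), array([678.7, -19.6])] [585.625  -8.3  ]
handle far end L,R [587.4 115.3] [585.4 124.4] [528.7 111.9]
lid end [array([450.3, 186. ]), array([622.3, 225.1])]
```

```bash
python3 - <<'E'
from h import *
print(delta([.5845,-.0088,.20],102.5),delta([.5845,-.0088,.161],102.5), state()["eef_pos"])
E
```

```text
(array([1.37, 0.25, 9.98]), 'jaw heading', np.float64(102.1), 'turn', np.float64(-0.4)) (array([ 1.37,  0.25, 13.88]), 'jaw heading', np.float64(102.1), 'turn', np.float64(-0.4)) [ 0.59855867 -0.00834595  0.29982126]
```

drive_tool:
  moves:
    - {"grip": 5,"delta_pos": [1.4,0.25,2],"turn": -0.4}
    - {"grip": 5,"delta_pos": [1.4,0.25,5],"turn": -0.4}
    - {"grip": 5,"delta_pos": [1.4,0.25,8],"turn": -0.4}
    - {"grip": 5,"delta_pos": [1.4,0.25,9.5],"turn": -0.4}
    - {"grip": 5,"delta_pos": [1.4,0.25,10],"turn": -0.4}
    - {"grip": 5,"delta_pos": [1.4,0.25,10],"turn": -0.4}
    - {"grip": 5,"delta_pos": [1.4,0.25,10],"turn": -0.4}
  newtons: 20

```text
time_s: 2.78
eef_pos: [0.5848, -0.0078, 0.2014]
eef_rot: [-0.11, 0.994, 0.0, 0.001]
contact_force: [0.1, -0.4, 0.0]
opening: 0.05
```

```bash
python3 - <<'E'
from h import *
im,d=grab_frame("wrist"); cv2.imwrite("pics/wrist2.png",im)
for n in("scene","side"):
    im,d=grab_frame(n);cv2.imwrite(f"pics/{n}2.png",cv2.resize(im[130:235,190:320],None,fx=5,fy=5,interpolation=cv2.INTER_CUBIC))
print(delta([.5845,-.0088,.161],102.5), state()["eef_pos"],state()["contact_force"],state()["torque"])
E
```

```text
(array([ 0.09, -0.02,  4.08]), 'jaw heading', np.float64(102.58), 'turn', np.float64(0.08)) [ 0.58527681 -0.00839515  0.20178733] [-0.20836964  0.04305821  0.45558947] [-0.01829932  0.00729554  0.00435072]
```

View pics/wrist2.png

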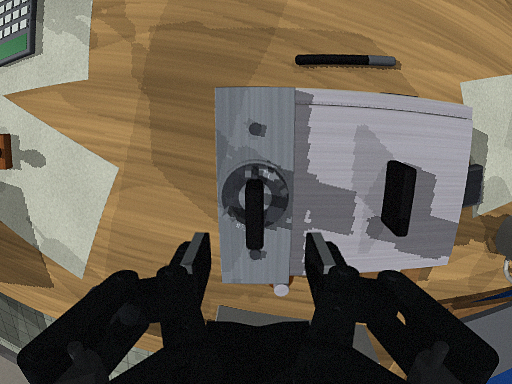

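View pics/side2.png

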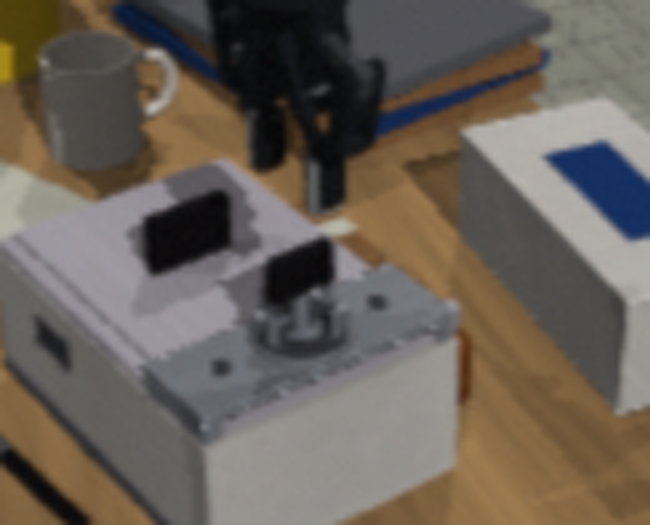

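```bash
python3 - <<'E'
from h import *
q=state()["eef_pos"]; off=.025*np.array([-.216,.976,0])
for n in("scene","side"):
  for z in (.194,.204): print(n,z,[((proj(n,[*(q[:2]+s*off[:2]),z])-[190,130])*5).round() for s in(-1,1)], "bar",((proj(n,[.5845,-.0088,.17])-[190,130])*5).round())
p=camera_params("wrist");c=p["R"]@np.array([*(q[:2]+off[:2]),.194])+p["t"];th=np.arctan2(np.hypot(*c[:2]),c[2]);print(c, p["camera_matrix"][:2,2]+297.3*th*c[:2]/np.hypot(*c[:2]))
E
```

```text
scene 0.194 [array([191., 191.]), array([278., 173.])] bar [234. 216.]
scene 0.204 [array([190., 176.]), array([278., 158.])] bar [234. 216.]
side 0.194 [array([319., 245.]), array([269., 206.])] bar [294. 261.]
side 0.204 [array([319., 230.]), array([268., 191.])] bar [294. 261.]
[0.02565204 0.02116913 0.17857422] [299.63370965 227.60666702]
```

View pics/scene2.png

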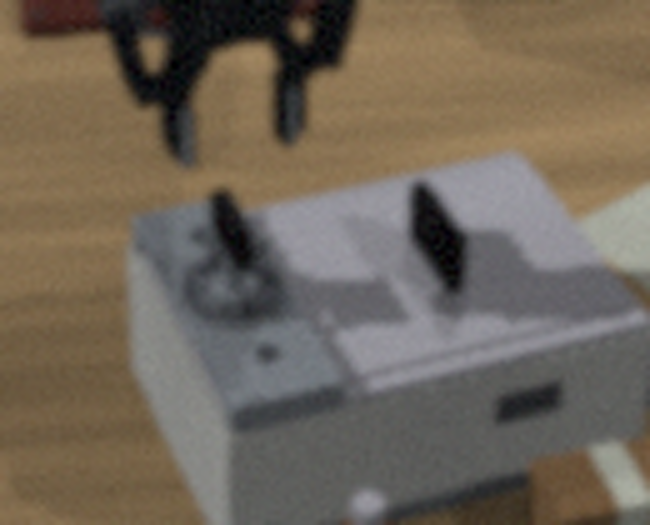

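```bash
python3 - <<'E'
from h import *
a=np.radians(12.5);ux=np.array([np.cos(a),np.sin(a)])
for n in("scene","side"):
  for nm,c,h,zs in(("knob",np.array([.5845,-.0088]),.022,(.156,.184)),("handle",np.array([.5572,.1133]),.03,(.108,.148))):
    for z in zs: print(n,nm,z,[((proj(n,[*(c+s*h*ux),z])-[190,130])*5).round() for s in(-1,1)])
  # bridge corners
  for sx in(-1,1):
   for z in(0,.12): print(n,"case corner",sx,z,((proj(n,[*(np.array([.5845,-.0088])+sx*.09*ux-.035*np.array([-ux[1],ux[0]])),z])-[190,130])*5).round())
E
```

```text
scene knob 0.156 [array([221., 214.]), array([248., 260.])]
scene knob 0.184 [array([221., 173.]), array([248., 219.])]
scene handle 0.108 [array([417., 226.]), array([458., 287.])]
scene handle 0.148 [array([420., 172.]), array([463., 232.])]
scene case corner -1 0 [135. 362.]
scene case corner -1 0.12 [128. 209.]
scene case corner 1 0 [231. 561.]
scene case corner 1 0.12 [229. 404.]
side knob 0.156 [array([262., 295.]), array([325., 269.])]
side knob 0.184 [array([261., 254.]), array([325., 228.])]
side handle 0.108 [array([143., 271.]), array([223., 240.])]
side handle 0.148 [array([138., 217.]), array([221., 186.])]
side case corner -1 0 [208. 580.]
side case corner -1 0.12 [197. 419.]
side case corner 1 0 [449. 464.]
side case corner 1 0.12 [454. 308.]
```

```bash
python3 - <<'E'
from h import *
p=np.load("pics/wp.npy",allow_pickle=True).item();d=np.load("pics/wrist1.npy")
def pt(u,v):
    K=p["camera_matrix"];q=np.array([(u-K[0,2])/K[0,0],(v-K[1,2])/K[1,1]]);th=np.hypot(*q);c=np.r_[q/th*np.tan(th),1]*d[v,u]
    return (p["R"].T@(c-p["t"])*1000).round(1)
for nm,u,v in [("knob",262,185),("knob",261,178),("knob",261,189),("handle",373,185),("handle",374,175),("lid",330,110),("lid",400,200),("bridge",240,100),("bridge",275,215),("table",200,180)]: print(nm,pt(u,v))
# high points: cluster
for nm,(x0,x1,y0,y1),zr in [("knob",(248,276,138,198),(172,200)),("handle",(352,385,130,195),(140,160))]:
    P=np.array([pt(u,v) for v in range(y0,y1) for u in range(x0,x1)]);P=P[(P[:,2]>zr[0])&(P[:,2]<zr[1])]
    print(nm,len(P),np.median(P[:,2]),cv2.minAreaRect(P[:,:2].astype(np.float32)),P.mean(0))
E
```

```text
knob [600.7  -6.  180. ]
knob [593.9  -8.5 180.6]
knob [604.8  -6.1 179.7]
handle [582.  119.  148.7]
handle [570.6 116.7 148.7]
lid [512.   58.5 107.5]
lid [599.7 183.6 108.9]
bridge [524.5 -46.6 120.6]
bridge [648.8  21.3 121.2]
table [ 6.585e+02 -9.260e+01 -2.000e-01]
knob 547 179.7 ((585.8331298828125, -10.048648834228516), (42.644752502441406, 11.82508659362793), 11.851256370544434) [585.53053016 -10.40895795 179.53765996]
handle 573 147.6 ((558.200439453125, 110.99633026123047), (58.27154541015625, 12.798294067382812), 13.561084747314453) [558.0591623  109.58760908 146.93874346]
```

```bash
python3 - <<'E'
from h import *
print(delta([.5856,-.0094,.160],102.4),state()["eef_pos"])
E
```

```text
(array([-0.  , -0.1 ,  4.18]), 'jaw heading', np.float64(102.58), 'turn', np.float64(0.18)) [ 0.58527681 -0.00839515  0.20178733]
```

drive_tool:
  moves:
    - {"grip": 5,"delta_pos": [0,-0.1,1.5],"turn": 0}
    - {"grip": 5,"delta_pos": [0,-0.1,3],"turn": 0}
    - {"grip": 5,"delta_pos": [0,-0.1,3.8],"turn": 0}
    - {"grip": 5,"delta_pos": [0,-0.1,4.1],"turn": 0}
    - {"grip": 5,"delta_pos": [0,-0.1,4.1],"turn": 0}
    - {"grip": 5,"delta_pos": [0,-0.1,4.1],"turn": 0}

```text
time_s: 3.43
eef_pos: [0.5851, -0.0096, 0.1601]
eef_rot: [-0.109, 0.994, -0.0, 0.0]
contact_force: [0.3, 0.3, 0.8]
opening: 0.0498
```

```bash
python3 - <<'E'
from h import *
im,d=grab_frame("wrist"); cv2.imwrite("pics/wrist3.png",im)
s=state();print(s["eef_pos"],s["contact_force"],s["torque"],s["opening"])
E
```

```text
[ 0.58524613 -0.009676    0.16021571] [ 0.05816031 -0.549308    0.08218155] [ 0.05371213 -0.02517919 -0.03295183] 0.049779508829618214
```

View pics/wrist3.png

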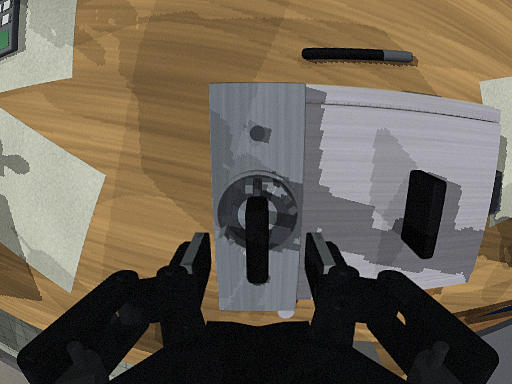

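The fingers at cols 209 and 305 straddle the bar at col 257, so it is centred. Closing gently.

drive_tool:
  moves:
    - {"grip": 2.5,"delta_pos": [0,0,0],"turn": 0}
    - {"grip": 1.6,"delta_pos": [0,0,0],"turn": 0}
    - {"grip": 1.0,"delta_pos": [0,0,0],"turn": 0}
    - {"grip": 0.8,"delta_pos": [0,0,0],"turn": 0}
    - {"grip": 0.8,"delta_pos": [0,0,0],"turn": 0}
    - {"grip": 0.8,"delta_pos": [0,0,0],"turn": 0}
  newtons: 20

```text
time_s: 3.98
eef_pos: [0.585, -0.0098, 0.1598]
eef_rot: [-0.109, 0.994, -0.0, 0.0]
contact_force: [-0.2, -1.0, 3.8]
opening: 0.0109
```

```bash
python3 - <<'E'
from h import *
s=state();print(s["eef_pos"],s["contact_force"],s["torque"],s["opening"])
im,d=grab_frame("wrist"); cv2.imwrite("pics/wrist4.png",im[150:340,150:370])
im,d=grab_frame("side");cv2.imwrite(f"pics/side4.png",cv2.resize(im[130:235,190:320],None,fx=5,fy=5,interpolation=cv2.INTER_CUBIC))
E
```

```text
[ 0.58500641 -0.00982399  0.15975621] [-0.21050278 -0.95178774  3.82342439] [-0.18904774  0.09410943 -0.03862825] 0.010916919430833505
```

View pics/wrist4.png

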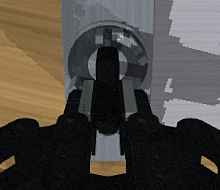

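View pics/side4.png

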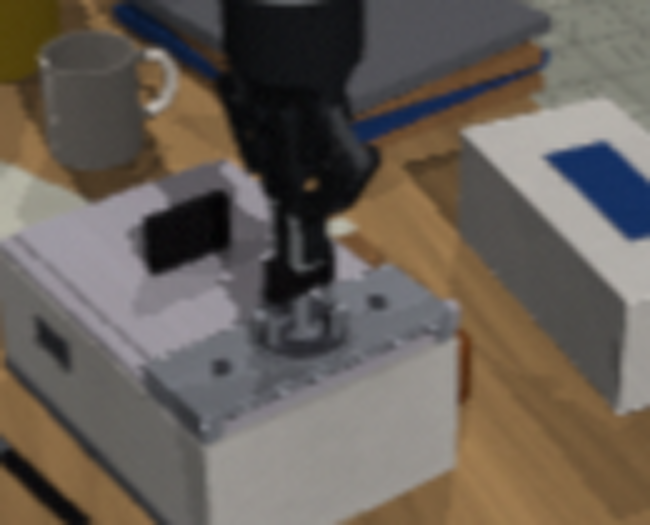

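drive_tool:
  moves:
    - {"grip": 0.6,"delta_pos": [0,0,0],"turn": 0}
    - {"grip": 0.6,"delta_pos": [0,0,0],"turn": 0}
    - {"grip": 0.6,"delta_pos": [0,0,-0.2],"turn": 0}
    - {"grip": 0.6,"delta_pos": [0,0,-0.4],"turn": 0}
    - {"grip": 0.6,"delta_pos": [0,0,-0.4],"turn": 0}
    - {"grip": 0.6,"delta_pos": [0,0,-0.4],"turn": 0}
  newtons: 50

```text
time_s: 4.58
eef_pos: [0.5845, -0.0097, 0.1627]
eef_rot: [-0.109, 0.994, -0.0, -0.0]
contact_force: [4.1, -1.8, -8.6]
opening: 0.0098
```

```bash
python3 - <<'E'
from h import *
s=state();print(s["eef_pos"],s["contact_force"],s["torque"],s["opening"])
E
```

```text
[ 0.58451088 -0.00972641  0.16270257] [ 4.06345799 -1.83004226 -8.59999702] [-0.43419124 -0.94677736 -0.01620848] 0.009788420604238403
```

drive_tool:
  moves:
    - {"grip": 0.6,"delta_pos": [0,0,-0.2],"turn": 0}
    - {"grip": 0.6,"delta_pos": [0,0,-0.4],"turn": 0}
    - {"grip": 0.6,"delta_pos": [0,0,-0.6],"turn": 0}
    - {"grip": 0.6,"delta_pos": [0,0,-0.8],"turn": 0}
    - {"grip": 0.6,"delta_pos": [0,0,-0.9],"turn": 0}
    - {"grip": 0.6,"delta_pos": [0,0,-0.9],"turn": 0}
    - {"grip": 0.6,"delta_pos": [0,0,-0.9],"turn": 0}

```text
time_s: 5.17
eef_pos: [0.5845, -0.0097, 0.1722]
eef_rot: [-0.109, 0.994, -0.0, -0.0]
contact_force: [4.2, -2.2, -10.3]
opening: 0.0099
```

```bash
python3 - <<'E'
from h import *
s=state();print(s["eef_pos"],s["contact_force"],s["torque"],s["opening"])
im,d=grab_frame("wrist"); cv2.imwrite("pics/wrist5.png",cv2.resize(im[150:340,150:370],None,fx=3,fy=3))
im,d=grab_frame("side");cv2.imwrite(f"pics/side5.png",cv2.resize(im[130:235,190:320],None,fx=5,fy=5,interpolation=cv2.INTER_CUBIC))
E
```

```text
[ 0.58454045 -0.00966711  0.17221888] [  4.17363592  -2.19239273 -10.25951732] [-0.47097082 -0.85966933  0.07827672] 0.00993480201139551
```

View pics/wrist5.png

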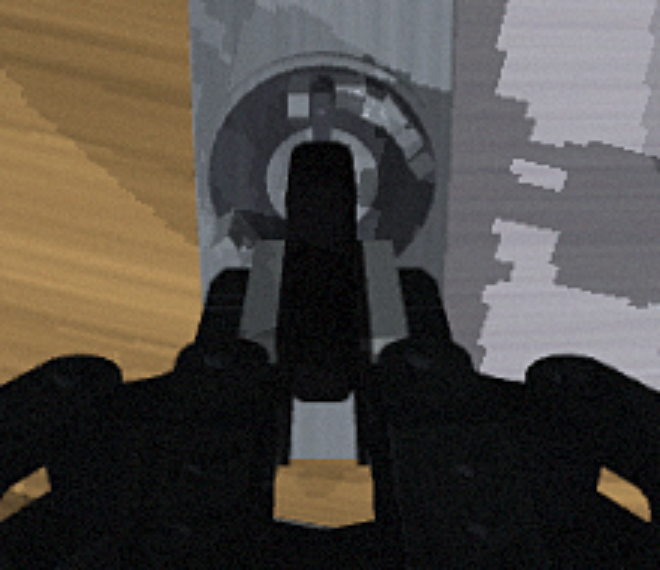

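View pics/side5.png

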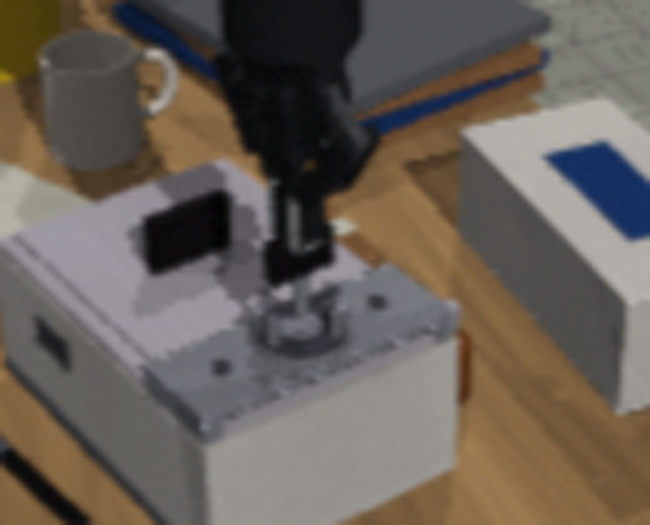

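drive_tool:
  moves:
    - {"grip": 0.6,"delta_pos": [0,0,-0.08],"turn": 0}
    - {"grip": 0.6,"delta_pos": [0,0,-0.08],"turn": 2}
    - {"grip": 0.6,"delta_pos": [0,0,-0.08],"turn": 4}
    - {"grip": 0.6,"delta_pos": [0,0,-0.08],"turn": 6}
    - {"grip": 0.6,"delta_pos": [0,0,-0.08],"turn": 8}
    - {"grip": 0.6,"delta_pos": [0,0,-0.08],"turn": 10}
    - {"grip": 0.6,"delta_pos": [0,0,-0.08],"turn": 10}

```text
time_s: 5.85
eef_pos: [0.5846, -0.0096, 0.1731]
eef_rot: [-0.022, 1.0, -0.0, -0.0]
contact_force: [3.1, -2.7, -11.9]
opening: 0.0099
```

```bash
cat > st.py <<'E'
from h import *
s=state();R=Rn.from_quat(s["eef_rot"]).as_matrix()
print("t",round(s["time_s"],2),"pos",(s["eef_pos"]*1000).round(2),"F",s["contact_force"].round(2),"T",s["torque"].round(3),"op",round(s["opening"]*1000,1),"head",round(float(np.degrees(np.arctan2(R[1,1],R[0,1]))),2), "tilt",(R[:2,2]).round(4))
E
python3 st.py
```

```text
t 5.85 pos [584.61  -9.6  173.05] F [  3.1   -2.72 -11.91] T [-0.54  -0.845 -0.   ] op 9.9 head 92.47 tilt [-0.0003 -0.0001]
```

drive_tool:
  moves:
    - {"grip": 0.6,"delta_pos": [0,0,0],"turn": 3}
    - {"grip": 0.6,"delta_pos": [0,0,0],"turn": 6}
    - {"grip": 0.6,"delta_pos": [0,0,0],"turn": 9}
    - {"grip": 0.6,"delta_pos": [0,0,0],"turn": 12}
    - {"grip": 0.6,"delta_pos": [0,0,0],"turn": 15}
    - {"grip": 0.6,"delta_pos": [0,0,0],"turn": 18}
    - {"grip": 0.6,"delta_pos": [0,0,0],"turn": 21}
    - {"grip": 0.6,"delta_pos": [0,0,0],"turn": 24}
    - {"grip": 0.6,"delta_pos": [0,0,0],"turn": 27}
    - {"grip": 0.6,"delta_pos": [0,0,0],"turn": 30}
    - {"grip": 0.6,"delta_pos": [0,0,0],"turn": 30}

```text
time_s: 6.77
eef_pos: [0.5847, -0.0095, 0.1731]
eef_rot: [0.238, 0.971, -0.0, -0.0]
contact_force: [3.3, -1.3, -10.2]
opening: 0.0097
```

```bash
python3 st.py
```

```text
t 6.77 pos [584.66  -9.46 173.09] F [  3.3   -1.26 -10.18] T [-0.424 -0.852 -0.078] op 9.7 head 62.49 tilt [-0.0002  0.    ]
```

drive_tool:
  moves:
    - {"grip": 0.6,"delta_pos": [0,0,0],"turn": 1}
    - {"grip": 0.6,"delta_pos": [0,0,0],"turn": 2}
    - {"grip": 0.6,"delta_pos": [0,0,0],"turn": 3}
    - {"grip": 0.6,"delta_pos": [0,0,0],"turn": 3}

```text
time_s: 7.1
eef_pos: [0.5847, -0.0095, 0.1731]
eef_rot: [0.263, 0.965, 0.0, -0.0]
contact_force: [4.1, -2.1, -11.1]
opening: 0.0099
```

```bash
python3 st.py
```

```text
t 7.1 pos [584.69  -9.47 173.11] F [  4.1   -2.14 -11.05] T [-0.314 -0.768 -0.014] op 9.9 head 59.52 tilt [-0.0001  0.0001]
```

drive_tool:
  moves:
    - {"grip": 0.6,"delta_pos": [0,0,0],"turn": 1}
    - {"grip": 0.6,"delta_pos": [0,0,0],"turn": 2}
    - {"grip": 0.6,"delta_pos": [0,0,0],"turn": 2}

```text
time_s: 7.35
eef_pos: [0.5847, -0.0095, 0.1731]
eef_rot: [0.28, 0.96, 0.0, -0.0]
contact_force: [3.0, -0.9, -11.1]
opening: 0.0101
```

```bash
python3 st.py
```

```text
t 7.35 pos [584.7   -9.54 173.11] F [  2.97  -0.87 -11.08] T [-0.233 -0.775 -0.012] op 10.1 head 57.48 tilt [-0.0001  0.    ]
```

drive_tool:
  moves:
    - {"grip": 0.6,"delta_pos": [0,0,0],"turn": 1}
    - {"grip": 0.6,"delta_pos": [0,0,0],"turn": 2}
    - {"grip": 0.6,"delta_pos": [0,0,0],"turn": 2}

```text
time_s: 7.6
eef_pos: [0.5847, -0.0095, 0.1731]
eef_rot: [0.297, 0.955, 0.0, -0.0]
contact_force: [3.7, -1.0, -11.0]
opening: 0.0096
```

```bash
python3 st.py
```

```text
t 7.6 pos [584.69  -9.47 173.09] F [  3.68  -1.03 -10.96] T [-0.199 -0.808  0.017] op 9.6 head 55.48 tilt [-0.0001  0.0001]
```

drive_tool:
  moves:
    - {"grip": 0.6,"delta_pos": [0,0,0],"turn": 1}
    - {"grip": 0.6,"delta_pos": [0,0,0],"turn": 2}
    - {"grip": 0.6,"delta_pos": [0,0,0],"turn": 2}

```text
time_s: 7.85
eef_pos: [0.5847, -0.0095, 0.1731]
eef_rot: [0.313, 0.95, 0.0, -0.0]
contact_force: [3.9, -0.2, -11.5]
opening: 0.0102
```

```bash
python3 st.py
```

```text
t 7.85 pos [584.7   -9.53 173.1 ] F [  3.88  -0.17 -11.52] T [-0.179 -0.815 -0.014] op 10.2 head 53.47 tilt [-0.0001  0.    ]
```

drive_tool:
  moves:
    - {"grip": 0.6,"delta_pos": [0,0,0],"turn": 1}
    - {"grip": 0.6,"delta_pos": [0,0,0],"turn": 2}
    - {"grip": 0.6,"delta_pos": [0,0,0],"turn": 2}

```text
time_s: 8.1
eef_pos: [0.5847, -0.0095, 0.1731]
eef_rot: [0.33, 0.944, 0.0, 0.0]
contact_force: [2.5, -0.8, -11.4]
opening: 0.0099
```

```bash
python3 st.py
```

```text
t 8.1 pos [584.73  -9.55 173.13] F [  2.45  -0.83 -11.35] T [-0.1   -0.812  0.032] op 9.9 head 51.47 tilt [0. 0.]
```

drive_tool:
  moves:
    - {"grip": 0.6,"delta_pos": [0,0,0],"turn": 1}
    - {"grip": 0.6,"delta_pos": [0,0,0],"turn": 2}
    - {"grip": 0.6,"delta_pos": [0,0,0],"turn": 2}

```text
time_s: 8.35
eef_pos: [0.5848, -0.0095, 0.1731]
eef_rot: [0.346, 0.938, 0.0, 0.0]
contact_force: [3.8, -0.5, -10.8]
opening: 0.01
```

```bash
python3 st.py
```

```text
t 8.35 pos [584.75  -9.54 173.12] F [  3.83  -0.55 -10.82] T [-0.122 -0.806 -0.025] op 10.0 head 49.47 tilt [0. 0.]
```

drive_tool:
  moves:
    - {"grip": 0.6,"delta_pos": [0,0,0],"turn": 1}
    - {"grip": 0.6,"delta_pos": [0,0,0],"turn": 2}
    - {"grip": 0.6,"delta_pos": [0,0,0],"turn": 2}

```text
time_s: 8.6
eef_pos: [0.5847, -0.0096, 0.1731]
eef_rot: [0.363, 0.932, 0.0, 0.0]
contact_force: [3.6, 0.9, -11.3]
opening: 0.0102
```

```bash
python3 st.py
```

```text
t 8.6 pos [584.74  -9.56 173.14] F [  3.57   0.86 -11.3 ] T [-0.07  -0.836 -0.03 ] op 10.2 head 47.47 tilt [ 0. -0.]
```

drive_tool:
  moves:
    - {"grip": 0.6,"delta_pos": [0,0,0],"turn": 1}
    - {"grip": 0.6,"delta_pos": [0,0,0],"turn": 2}
    - {"grip": 0.6,"delta_pos": [0,0,0],"turn": 2}

```text
time_s: 8.85
eef_pos: [0.5847, -0.0095, 0.1731]
eef_rot: [0.379, 0.926, -0.0, 0.0]
contact_force: [4.3, -0.3, -11.1]
opening: 0.0096
```

```bash
python3 st.py
```

```text
t 8.85 pos [584.74  -9.53 173.13] F [  4.29  -0.33 -11.11] T [-0.122 -0.814  0.368] op 9.6 head 45.49 tilt [ 0.     -0.0001]
```

Torque jumped to 0.37 N·m at about 57° of twist, so this is the tall tooth. I'll back off slightly, then lower and feel for the notch.

drive_tool:
  moves:
    - {"grip": 0.6,"delta_pos": [0,0,0],"turn": -0.7}
    - {"grip": 0.6,"delta_pos": [0,0,0],"turn": -1.4}
    - {"grip": 0.6,"delta_pos": [0,0,0],"turn": -1.4}
    - {"grip": 0.6,"delta_pos": [0,0,0],"turn": -1.4}

```text
time_s: 9.18
eef_pos: [0.5847, -0.0095, 0.1731]
eef_rot: [0.367, 0.93, 0.0, -0.0]
contact_force: [3.5, -0.1, -10.4]
opening: 0.01
```

```bash
python3 st.py
```

```text
t 9.18 pos [584.7   -9.53 173.12] F [  3.51  -0.1  -10.41] T [ 0.026 -0.812  0.143] op 10.0 head 46.97 tilt [0.     0.0002]
```

drive_tool:
  moves:
    - {"grip": 0.6,"delta_pos": [0,0,0],"turn": -0.5}
    - {"grip": 0.6,"delta_pos": [0,0,0],"turn": -1}
    - {"grip": 0.6,"delta_pos": [0,0,0],"turn": -1}
    - {"grip": 0.6,"delta_pos": [0,0,0],"turn": -1}

```text
time_s: 9.52
eef_pos: [0.5847, -0.0096, 0.1731]
eef_rot: [0.359, 0.933, 0.0, -0.0]
contact_force: [3.0, 0.7, -10.7]
opening: 0.0097
```

```bash
python3 st.py
```

```text
t 9.52 pos [584.73  -9.59 173.14] F [  3.04   0.65 -10.65] T [ 0.031 -0.905  0.011] op 9.7 head 47.96 tilt [-0.  0.]
```

drive_tool:
  moves:
    - {"grip": 0.6,"delta_pos": [0,0,0.1],"turn": 0}
    - {"grip": 0.6,"delta_pos": [0,0,0.2],"turn": 0}
    - {"grip": 0.6,"delta_pos": [0,0,0.3],"turn": 0}
    - {"grip": 0.6,"delta_pos": [0,0,0.35],"turn": 0}
    - {"grip": 0.6,"delta_pos": [0,0,0.35],"turn": 0}

```text
time_s: 9.93
eef_pos: [0.5847, -0.0096, 0.1695]
eef_rot: [0.359, 0.933, -0.0, -0.0]
contact_force: [3.3, -0.1, -9.2]
opening: 0.0099
```

```bash
python3 st.py
```

```text
t 9.93 pos [584.7   -9.62 169.5 ] F [ 3.29 -0.12 -9.24] T [-0.011 -0.873 -0.008] op 9.9 head 47.96 tilt [-0.0001 -0.0001]
```

Force is still −9.2 N below rim height, so the key is entering the notch. Continuing down to the floor.

drive_tool:
  moves:
    - {"grip": 0.6,"delta_pos": [0,0,0.05],"turn": 0}
    - {"grip": 0.6,"delta_pos": [0,0,0.1],"turn": 0}
    - {"grip": 0.6,"delta_pos": [0,0,0.13],"turn": 0}
    - {"grip": 0.6,"delta_pos": [0,0,0.13],"turn": 0}

```text
time_s: 10.27
eef_pos: [0.5847, -0.0096, 0.1683]
eef_rot: [0.359, 0.933, -0.0, 0.0]
contact_force: [4.0, 0.5, -8.7]
opening: 0.0097
```

```bash
python3 st.py
```

```text
t 10.27 pos [584.72  -9.59 168.28] F [ 4.01  0.48 -8.75] T [ 0.025 -0.816  0.043] op 9.7 head 47.96 tilt [-0.     -0.0001]
```

drive_tool:
  moves:
    - {"grip": 0.6,"delta_pos": [0,0,0.04],"turn": 0}
    - {"grip": 0.6,"delta_pos": [0,0,0.07],"turn": 0}
    - {"grip": 0.6,"delta_pos": [0,0,0.07],"turn": 0}

```text
time_s: 10.52
eef_pos: [0.5849, -0.0096, 0.1679]
eef_rot: [0.359, 0.933, 0.0, 0.0]
contact_force: [3.2, 0.1, -7.0]
opening: 0.0098
```

```bash
python3 st.py
```

```text
t 10.52 pos [584.86  -9.63 167.94] F [ 3.19  0.11 -7.01] T [ 0.039 -0.623  0.053] op 9.8 head 47.96 tilt [0.0003 0.0001]
```

drive_tool:
  moves:
    - {"grip": 0.6,"delta_pos": [0,0,0.03],"turn": 0}
    - {"grip": 0.6,"delta_pos": [0,0,0.06],"turn": 0}
    - {"grip": 0.6,"delta_pos": [0,0,0.06],"turn": 0}

```text
time_s: 10.77
eef_pos: [0.585, -0.0097, 0.1677]
eef_rot: [0.359, 0.933, 0.0, 0.0]
contact_force: [0.6, 0.9, 1.5]
opening: 0.0099
```

```bash
python3 st.py
```

```text
t 10.77 pos [585.03  -9.68 167.72] F [0.65 0.94 1.51] T [ 0.046 -0.117  0.038] op 9.9 head 47.95 tilt [0.0008 0.0003]
```

The floor now carries the spring and the wrist is unloaded. I'll open the jaws and check that it stays parked.

drive_tool:
  moves:
    - {"grip": 1.2,"delta_pos": [0,0,0],"turn": 0}
    - {"grip": 1.6,"delta_pos": [0,0,0],"turn": 0}
    - {"grip": 2.5,"delta_pos": [0,0,0],"turn": 0}
    - {"grip": 4,"delta_pos": [0,0,0],"turn": 0}
    - {"grip": 4,"delta_pos": [0,0,0],"turn": 0}
    - {"grip": 4,"delta_pos": [0,0,0],"turn": 0}
    - {"grip": 4,"delta_pos": [0,0,0],"turn": 0}
    - {"grip": 4,"delta_pos": [0,0,0],"turn": 0}
  newtons: 20

```text
time_s: 11.43
eef_pos: [0.5847, -0.0096, 0.167]
eef_rot: [0.359, 0.933, -0.0, -0.0]
contact_force: [-0.5, -0.4, 0.0]
opening: 0.0401
```

drive_tool:
  moves:
    - {"grip": 4,"delta_pos": [0,0,-1],"turn": 0}
    - {"grip": 4,"delta_pos": [0,0,-3],"turn": 0}
    - {"grip": 4,"delta_pos": [0,0,-5],"turn": 0}
    - {"grip": 4,"delta_pos": [0,0,-7],"turn": 0}
    - {"grip": 4,"delta_pos": [0,0,-8],"turn": 0}
    - {"grip": 4,"delta_pos": [0,0,-8],"turn": 0}
    - {"grip": 4,"delta_pos": [0,0,-8],"turn": 0}

```text
time_s: 12.02
eef_pos: [0.5848, -0.0096, 0.2471]
eef_rot: [0.359, 0.933, 0.0, 0.0]
contact_force: [-0.7, 0.6, -0.4]
opening: 0.0402
```

```bash
python3 st.py; python3 - <<'E'
from h import *
p=camera_params("wrist");im,d=grab_frame("wrist"); cv2.imwrite("pics/wrist6.png",im);np.save("pics/wrist6.npy",d);np.save("pics/wp6.npy",p)
K=p["camera_matrix"];v,u=np.mgrid[:384,:512]
q=np.stack([(u-K[0,2])/K[0,0],(v-K[1,2])/K[1,1]],-1);th=np.linalg.norm(q,axis=-1)
c=np.dstack([q*(np.tan(th)/th)[...,None],np.ones_like(th)])*d[...,None]
W=((c-p["t"])@p["R"])*1000
a=np.radians(12.5);m=(np.hypot(W[...,0]-585.3,W[...,1]+9.4)<28)&(W[...,2]>165)&(W[...,2]<215)
P=W[m];print(len(P),np.percentile(P[:,2],[5,50,80,95]));t=P[P[:,2]>np.percentile(P[:,2],50)-3];print(cv2.minAreaRect(t[:,:2].astype(np.float32)))
im,d=grab_frame("side");cv2.imwrite(f"pics/side6.png",cv2.resize(im[130:235,190:320],None,fx=5,fy=5,interpolation=cv2.INTER_CUBIC))
print(delta([.5582,.1125,.20],102.4))
E
```

```text
t 12.02 pos [584.82  -9.56 247.07] F [-0.71  0.59 -0.43] T [-0.024 -0.003  0.017] op 40.2 head 47.97 tilt [0.0006 0.0003]
915 [177.23919668 187.34697156 188.17262227 188.73152186]
((585.7825927734375, -10.059755325317383), (11.910895347595215, 43.96863555908203), 48.293846130371094)
(array([10.09,  7.33,  4.59]), 'jaw heading', np.float64(47.97), 'turn', np.float64(-54.43))
```

View pics/wrist6.png

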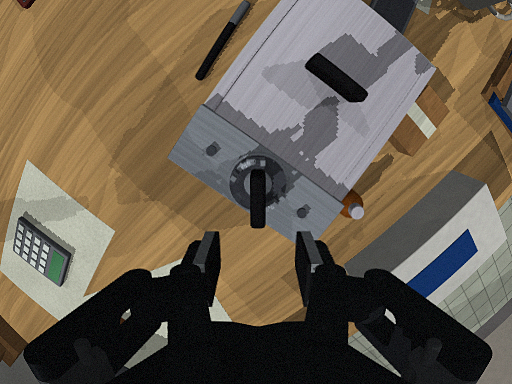

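View pics/side6.png

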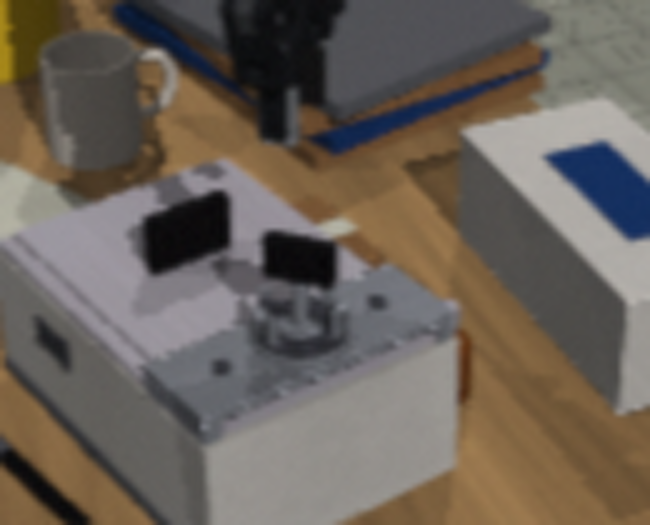

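The bar top reads about 8 mm higher (188 against 180) at 54° of twist, and the lid is still shut, so the plunger is parked. Moving on to the handle.

```bash
python3 - <<'E'
from h import *
print(delta([.5587,.1123,.18],102.4))
E
```

```text
(array([10.04,  7.35,  6.59]), 'jaw heading', np.float64(47.97), 'turn', np.float64(-54.43))
```

drive_tool:
  moves:
    - {"grip": 5,"delta_pos": [1.5,1.1,0],"turn": -6.5}
    - {"grip": 5,"delta_pos": [3,2.2,0],"turn": -13}
    - {"grip": 5,"delta_pos": [4.5,3.3,0],"turn": -19.5}
    - {"grip": 5,"delta_pos": [6,4.4,0],"turn": -26}
    - {"grip": 5,"delta_pos": [7.5,5.5,0],"turn": -32.5}
    - {"grip": 5,"delta_pos": [9,6.6,1],"turn": -39}
    - {"grip": 5,"delta_pos": [10,7.35,2.5],"turn": -45}
    - {"grip": 5,"delta_pos": [10,7.35,4.5],"turn": -50}
    - {"grip": 5,"delta_pos": [10,7.35,6],"turn": -54.4}
    - {"grip": 5,"delta_pos": [10,7.35,6.6],"turn": -54.4}
    - {"grip": 5,"delta_pos": [10,7.35,6.6],"turn": -54.4}
    - {"grip": 5,"delta_pos": [10,7.35,6.6],"turn": -54.4}

```text
time_s: 13.12
eef_pos: [0.5595, 0.1116, 0.1809]
eef_rot: [-0.106, 0.994, -0.0, -0.0]
contact_force: [-0.0, 0.4, 0.8]
opening: 0.0499
```

```bash
python3 st.py; python3 - <<'E'
from h import *
im,d=grab_frame("wrist"); cv2.imwrite("pics/wrist7.png",im)
print(delta([.5587,.1123,.127],102.4))
E
```

```text
t 13.12 pos [559.54 111.59 180.87] F [-0.04  0.44  0.81] T [-0.014 -0.091 -0.009] op 49.9 head 102.18 tilt [-0.0008 -0.0007]
(array([0.11, 0.09, 5.45]), 'jaw heading', np.float64(102.2), 'turn', np.float64(-0.2))
```

View pics/wrist7.png

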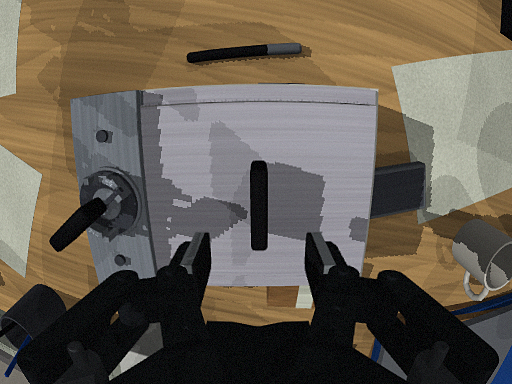

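The handle at col 259 is centred between the fingers (209 and 306). Descending to close.

drive_tool:
  moves:
    - {"grip": 5,"delta_pos": [0,0,1.5],"turn": 0}
    - {"grip": 5,"delta_pos": [0,0,3],"turn": 0}
    - {"grip": 5,"delta_pos": [0,0,4.5],"turn": 0}
    - {"grip": 5,"delta_pos": [0,0,5.3],"turn": 0}
    - {"grip": 5,"delta_pos": [0,0,5.3],"turn": 0}
    - {"grip": 2.5,"delta_pos": [0,0,5.3],"turn": 0}
    - {"grip": 1.6,"delta_pos": [0,0,5.3],"turn": 0}
    - {"grip": 0.8,"delta_pos": [0,0,5.3],"turn": 0}
    - {"grip": 0.8,"delta_pos": [0,0,5.3],"turn": 0}
    - {"grip": 0.8,"delta_pos": [0,0,5.3],"turn": 0}
    - {"grip": 0.8,"delta_pos": [0,0,5.3],"turn": 0}
  newtons: 30

```text
time_s: 14.08
eef_pos: [0.5602, 0.1126, 0.1292]
eef_rot: [-0.108, 0.994, 0.001, 0.001]
contact_force: [-1.8, 1.3, 6.1]
opening: 0.0106
```

```bash
python3 st.py
```

```text
t 14.08 pos [560.24 112.6  129.16] F [-1.76  1.33  6.05] T [0.399 0.386 0.035] op 10.6 head 102.38 tilt [0.0014 0.0013]
```

drive_tool:
  moves:
    - {"grip": 0.8,"delta_pos": [0,0.3,-0.1],"turn": 0}
    - {"grip": 0.8,"delta_pos": [0,0.8,-0.1],"turn": 0}
    - {"grip": 0.8,"delta_pos": [0,1.4,-0.1],"turn": 0}
    - {"grip": 0.8,"delta_pos": [0,2,-0.1],"turn": 0}
    - {"grip": 0.8,"delta_pos": [0,2.6,-0.1],"turn": 0}
    - {"grip": 0.8,"delta_pos": [0,3.2,-0.1],"turn": 0}
    - {"grip": 0.8,"delta_pos": [0,3.8,-0.1],"turn": 0}
    - {"grip": 0.8,"delta_pos": [0,4.4,-0.1],"turn": 0}
    - {"grip": 0.8,"delta_pos": [0,5,-0.1],"turn": 0}
    - {"grip": 0.8,"delta_pos": [0,5,-0.1],"turn": 0}

```text
time_s: 14.92
eef_pos: [0.5489, 0.163, 0.1293]
eef_rot: [-0.109, 0.994, 0.0, 0.0]
contact_force: [3.0, 3.2, -1.3]
opening: 0.0107
```

```bash
python3 st.py
```

```text
t 14.92 pos [548.92 162.96 129.26] F [ 3.05  3.23 -1.34] T [ 0.736 -0.897  0.017] op 10.7 head 102.47 tilt [0.0006 0.001 ]
```

drive_tool:
  moves:
    - {"grip": 0.8,"delta_pos": [0,0.5,0],"turn": 0}
    - {"grip": 0.8,"delta_pos": [0,1,0],"turn": 0}
    - {"grip": 0.8,"delta_pos": [0,1.5,0],"turn": 0}
    - {"grip": 0.8,"delta_pos": [0,2,0],"turn": 0}
    - {"grip": 0.8,"delta_pos": [0,2.5,0],"turn": 0}
    - {"grip": 0.8,"delta_pos": [0,3,0],"turn": 0}
    - {"grip": 0.8,"delta_pos": [0,3.4,0],"turn": 0}
    - {"grip": 0.8,"delta_pos": [0,3.7,0],"turn": 0}
    - {"grip": 0.8,"delta_pos": [0,3.8,0],"turn": 0}
    - {"grip": 0.8,"delta_pos": [0,3.8,0],"turn": 0}

```text
time_s: 15.75
eef_pos: [0.541, 0.1985, 0.1293]
eef_rot: [-0.108, 0.994, 0.0, 0.0]
contact_force: [4.6, 1.1, 0.4]
opening: 0.0109
```

```bash
python3 st.py; python3 -c "
import numpy as np;print()"
```

```text
t 15.75 pos [540.98 198.53 129.26] F [4.59 1.12 0.41] T [ 0.368 -1.093  0.069] op 10.9 head 102.39 tilt [0.0005 0.0006]
```

drive_tool:
  moves:
    - {"grip": 0.8,"delta_pos": [0,0.08,0],"turn": 0}
    - {"grip": 0.8,"delta_pos": [0,0.16,0],"turn": 0}
    - {"grip": 0.8,"delta_pos": [0,0.22,0],"turn": 0}
    - {"grip": 0.8,"delta_pos": [0,0.22,0],"turn": 0}

```text
time_s: 16.08
eef_pos: [0.5407, 0.1998, 0.1292]
eef_rot: [-0.107, 0.994, -0.0, 0.0]
contact_force: [5.8, -0.4, 1.1]
opening: 0.0105
```

```bash
python3 st.py
```

```text
t 16.08 pos [540.69 199.81 129.25] F [ 5.79 -0.43  1.15] T [-0.076 -1.176  0.056] op 10.5 head 102.34 tilt [0.0006 0.0001]
```

drive_tool:
  moves:
    - {"grip": 1.3,"delta_pos": [0,0,0],"turn": 0}
    - {"grip": 2,"delta_pos": [0,0,0],"turn": 0}
    - {"grip": 3.5,"delta_pos": [0,0,0],"turn": 0}
    - {"grip": 5,"delta_pos": [0,0,0],"turn": 0}
    - {"grip": 5,"delta_pos": [0,0,0],"turn": 0}
    - {"grip": 5,"delta_pos": [0,0,-1],"turn": 0}
    - {"grip": 5,"delta_pos": [0,0,-4],"turn": 0}
    - {"grip": 5,"delta_pos": [0,0,-7],"turn": 0}
    - {"grip": 5,"delta_pos": [0,0,-10],"turn": 0}
    - {"grip": 5,"delta_pos": [0,0,-12],"turn": 0}
    - {"grip": 5,"delta_pos": [0,0,-12],"turn": 0}
    - {"grip": 5,"delta_pos": [0,0,-12],"turn": 0}
  newtons: 20

```text
time_s: 17.08
eef_pos: [0.5409, 0.2002, 0.2507]
eef_rot: [-0.108, 0.994, 0.001, 0.001]
contact_force: [-0.2, -0.5, -1.6]
opening: 0.0502
```

```bash
python3 st.py; python3 - <<'E'
from h import *
p=camera_params("wrist");im,d=grab_frame("wrist"); cv2.imwrite("pics/wrist8.png",im)
K=p["camera_matrix"];v,u=np.mgrid[:384,:512]
q=np.stack([(u-K[0,2])/K[0,0],(v-K[1,2])/K[1,1]],-1);th=np.linalg.norm(q,axis=-1)
c=np.dstack([q*(np.tan(th)/th)[...,None],np.ones_like(th)])*d[...,None]
W=((c-p["t"])@p["R"])*1000
def top(cx,cy,rad,lo,hi):
    m=(np.hypot(W[...,0]-cx,W[...,1]-cy)<rad)&(W[...,2]>lo)&(W[...,2]<hi)
    P=W[m];z=np.median(P[:,2]);t=P[abs(P[:,2]-z)<3];print(len(P),z,cv2.minAreaRect(t[:,:2].astype(np.float32)))
top(585.8,-10,28,170,215); top(539,200,40,143,155)
im,d=grab_frame("side");cv2.imwrite(f"pics/side8.png",cv2.resize(im[100:280,150:350],None,fx=4,fy=4*.75))
E
```

```text
t 17.08 pos [540.94 200.25 250.74] F [-0.19 -0.5  -1.55] T [-0.026  0.036  0.001] op 50.2 head 102.36 tilt [0.0022 0.0016]
573 186.57761127492714 ((585.7036743164062, -9.498798370361328), (12.252634048461914, 43.74782180786133), 47.37154006958008)
805 147.76067720220908 ((538.8970947265625, 198.97427368164062), (58.46849060058594, 11.292753219604492), 12.066584587097168)
```

View pics/wrist8.png

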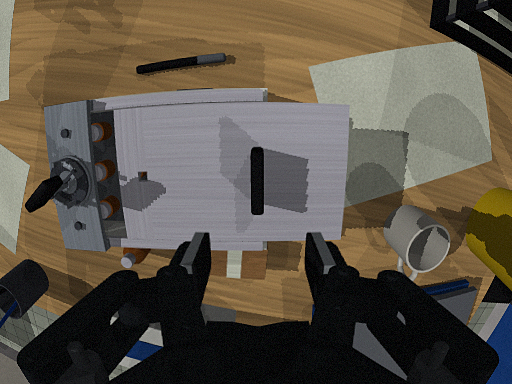

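View pics/side8.png

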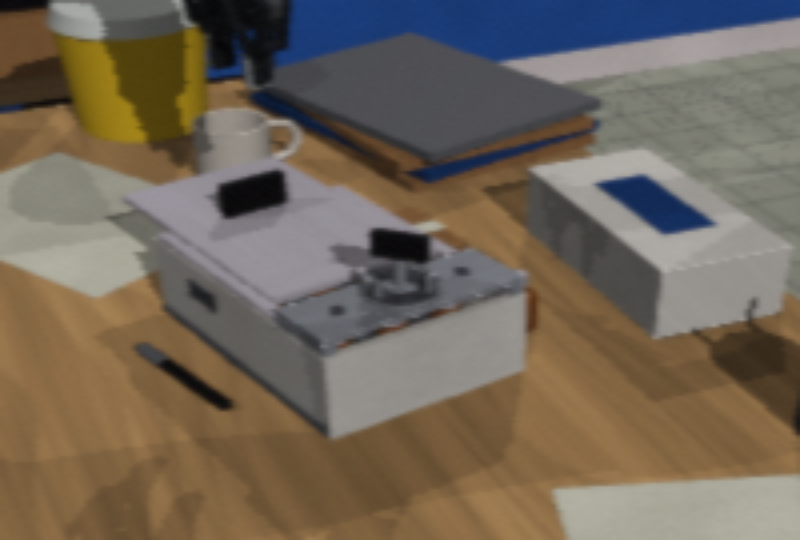

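```bash
python3 -c "
from station import *
print(order.finish_job())"
```

```text
the job is handed in; nothing more can be done
None
```

I opened the case: the plunger is parked in its rest notch and the lid is slid open. I handed the job in at about 17 s. `finish_job` reports no verdict, so what follows is from my own checks.

- **Lock:** I pinched the bar, lifted it about 13 mm and twisted it clockwise in 2° steps. At about 57° I felt the tall tooth, with a peak of 0.37 N·m at the readings between steps, against the 0.55 N·m limit. I backed off about 2.4° and let it down; the spring load left the gripper about 8 mm up, which matches the notch floor. I then released it.
- **Lid:** I pulled the handle 89.4 mm and released it. The bar-to-handle distance in the last wrist picture suggests about 88.7 mm open, against the 84 mm needed; I did not feel a distinct hard stop.
- **Last checks:** The plunger is still about 7 to 8 mm above its down position at the parked angle. The gripper is clear and wrist forces were near zero. I saw no sign of moved bystanders in the last pictures, but I did not measure their positions.
- **What disagreed:** The bar's top read about 180 mm high at the start, 4 mm below the 184 mm the given sizes imply. I relied on the 8 mm rise and on feel instead.

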